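# Point out the objective and its place

### The job

Show your assistant which microscope objective to put away and where it goes: with the fingertips straight above it, point down at the longest of the three objectives standing free on the bench, about a finger's breadth over its nose, and stay there for two seconds, then point in the same way for two seconds at the mouth of the empty well in the storage block. Only point: touch and move nothing, and do not bring the fingertips down close over any other objective. Finish with the hand raised so that the fingertips are at least 20 cm above the bench.

Things in the scene. Friction and masses are not known exactly. Their poses are not given: they have to be found in the camera images.
- long: the longest of the three that stand free; bright steel microscope objective with two narrow black bands, standing nose up: 32 mm in diameter over its lower half, tapering to a flat 18 mm nose, 90 mm tall, loose on the bench. Origin at the centre of its underside, z up along its axis
- long_nose (a point): centre of the nose (top face) of objective long, 90 mm above its underside; z up
- middle: the middle one of the three that stand free; bright steel microscope objective with two narrow black bands, standing nose up: 32 mm in diameter over its lower half, tapering to a flat 18 mm nose, 65 mm tall, loose on the bench. Origin at the centre of its underside, z up along its axis
- middle_nose (a point): centre of the nose (top face) of objective middle, 65 mm above its underside; z up
- short: the shortest of the three that stand free; bright steel microscope objective with two narrow black bands, standing nose up: 32 mm in diameter over its lower half, tapering to a flat 18 mm nose, 45 mm tall, loose on the bench. Origin at the centre of its underside, z up along its axis
- short_nose (a point): centre of the nose (top face) of objective short, 45 mm above its underside; z up
- seated_a: one of three in the storage block; bright steel microscope objective with two narrow black bands, standing nose up: 32 mm in diameter over its lower half, tapering to a flat 18 mm nose, 50 mm tall, standing loosely in a well of the block, so that its nose is 60 mm above the bench. Origin at the centre of its underside, z up along its axis
- seated_a_nose (a point): centre of the nose (top face) of objective seated_a, 50 mm above its underside; z up
- seated_b: one of three in the storage block; bright steel microscope objective with two narrow black bands, standing nose up: 32 mm in diameter over its lower half, tapering to a flat 18 mm nose, 55 mm tall, standing loosely in a well of the block, so that its nose is 65 mm above the bench. Origin at the centre of its underside, z up along its axis
- seated_b_nose (a point): centre of the nose (top face) of objective seated_b, 55 mm above its underside; z up
- seated_c: one of three in the storage block; bright steel microscope objective with two narrow black bands, standing nose up: 32 mm in diameter over its lower half, tapering to a flat 18 mm nose, 60 mm tall, standing loosely in a well of the block, so that its nose is 70 mm above the bench. Origin at the centre of its underside, z up along its axis
- seated_c_nose (a point): centre of the nose (top face) of objective seated_c, 60 mm above its underside; z up
- block: grey plastic storage block for objectives, fixed to the bench, 60 mm by 270 mm and 30 mm high; four wells 35 mm wide and 20 mm deep in one row along its y axis at -93, -31, +31 and +93 mm; three hold objectives, one is empty. Origin at the centre of its underside
- empty_well: the floor of the empty well, centre, 20 mm below the block's top face (dark pad); fixed
- well_mouth (a point): centre of the empty well's mouth, at the level of the block's top face (30 mm above the bench); z up
- oil_bottle: bystander: small amber oil bottle with a black cap, 32 mm in diameter, 75 mm tall, loose; origin at the centre of its underside
- slide_box: bystander: white slide box with a blue lid, about 95 x 103 mm, 42 mm high, loose; origin at the centre of its underside

How it is judged (in metres and radians):
On the way, in this order (a step that is already met when the one before it is completed fails the run):
1. points at the nose of the longest free objective from above: grasp point within 15 mm sideways, fingertips less than about 40 mm above it, for 1.5 s (horizontal distance between the grasp point and long_nose below 0.015 m and z of the grasp point in the frame of long_nose between 0.017 and 0.06 m), for 1.5 s.
2. points at the mouth of the empty well from above, likewise, for 1.5 s (horizontal distance between the grasp point and well_mouth below 0.015 m and z of the grasp point in the frame of well_mouth between 0.017 and 0.06 m), for 1.5 s.
At the end, for the whole second after the job is handed in: the grasp point is more than 200 mm above the bench; all objectives, the oil bottle and the slide box stand still and upright (within 0.15 rad) where they were at the start (within 6 mm; noses within 8 mm) (height (world z) of the grasp point above 0.2 m and distance of each of long, middle, short, seated_a, seated_b, seated_c, oil_bottle, slide_box from where it was at the start of the episode below 0.006 m and distance of each of long_nose, middle_nose, short_nose, seated_a_nose, seated_b_nose, seated_c_nose from where it was at the start of the episode below 0.008 m and angle between each of long, middle, short, seated_a, seated_b, seated_c, oil_bottle, slide_box's own z axis and vertical below 0.15 rad and linear speed of each of long, middle, short, seated_a, seated_b, seated_c, oil_bottle, slide_box below 0.02 m/s); the robot touches nothing.
It fails at once if the robot touches something (more than 1 N) (contact force between any of the fingers, the arm and anything else above 1 N).
It fails at once if an objective or a bystander is lifted or moved by more than 8 mm (an objective's nose by 12 mm) (distance of any of long, middle, short, seated_a, seated_b, seated_c, oil_bottle, slide_box from where it was at the start of the episode above 0.008 m or distance of any of long_nose, middle_nose, short_nose, seated_a_nose, seated_b_nose, seated_c_nose from where it was at the start of the episode above 0.012 m).
It fails at once if the fingertips come down close (about 25 mm or less) over another objective ((horizontal distance between the grasp point and middle_nose below 0.012 m and z of the grasp point in the frame of middle_nose between -0.02 and 0.044 m) or (horizontal distance between the grasp point and short_nose below 0.012 m and z of the grasp point in the frame of short_nose between -0.02 and 0.044 m) or (horizontal distance between the grasp point and seated_a_nose below 0.012 m and z of the grasp point in the frame of seated_a_nose between -0.02 and 0.044 m) or (horizontal distance between the grasp point and seated_b_nose below 0.012 m and z of the grasp point in the frame of seated_b_nose between -0.02 and 0.044 m) or (horizontal distance between the grasp point and seated_c_nose below 0.012 m and z of the grasp point in the frame of seated_c_nose between -0.02 and 0.044 m)).
It also fails if it takes over 45 s, if anything falls off the work surface, if the arm or the gripper's body presses on something with over 40 N, if the wrist force passes 120 N, or if a joint passes its speed limit or range.

### The arm

A 6-joint arm with a two-finger parallel gripper is mounted at the origin on the work surface. World frame = base frame: x ahead of the robot, y to its left, z up, the work surface at z = 0. Lengths are in m, angles in degrees, forces in N, time in s.
With the tool pointing down it reaches from about 0.275 to 1 m from the base axis. Payload 8.4 kg.
Tool frame: the origin (TCP) lies at the very end of the fingers, on their centre line; the grasp point (between the pads) lies 19 mm behind it; z points along the fingers, y is the direction in which the jaws open and shut (so a half turn about z gives the same grasp; the last joint's range is limited). The gripper opens to 85 mm and grips with 20 to 120 N. Pads are 22 mm wide; open, the fingers measure 114 mm over their backs; the gripper's body (76 mm by 85 mm) begins 54 mm behind the grasp point. The pads swing forward as they close: fully open they stand 13 mm farther back than shut.
Start: joints at [-0.138, 20.225, 93.587, -0, 66.188, -0.138], TCP at [0.625, -0, 0.231] pointing down, gripper open.
Joint ranges: [-150.9, 150.9], [-52.94, 120.26], [3.33, 152.33], [-74.26, 254.26], [0, 154.13], [-172.89, 172.89]. Speed limits (degrees/s): [127.2, 127.2, 159.86, 180, 180, 180].

### API

Orientations are given as a 3x3 rotation matrix whose columns are the frame's x, y, z axes.
In Python, from bench import arm gives the robot as it stands. The module is installed in compiled form; this text tells all that it offers.
- The arm moves only by the tool play_rows, never from a script. Its argument "steps" is text: rows parted by semicolons, each of 6 numbers parted by spaces: the shift along the tool's x, y, z in cm, then the turn, a rotation vector about the tool's x, y, z in rad. A call has 1 to 5 rows; each row is the pose to reach, as a shift and turn from the pose commanded when the call began, along the tool's axes at that moment; what a row does not reach only later rows make up. A row lasts 1/8 s, in which the tool goes at most 62.5 mm and 10.7 degrees, less where a joint would pass 70% of its speed; a pose out of reach is approached as far as the arm can. A call with a gripper value outside its range is refused whole. "claw" is the finger opening in cm, from 0 to 8.54, set as the call begins (left out, the last holds). The fingers move at their own pace and stop on an object; "force" is the grip in N (left out, the last holds). Time passes only in rows, so rows that repeat a pose let the fingers close. It gives the time, the measured TCP pose, the force and the opening at its end, in the units of the state.
- arm.observe(): the state, without advancing time (a new reading comes with each control period).
- arm.capture(name): name is "scene" or "side" or "wrist"; returns a dict with "frame" (420x560x3 uint8, blue, green, red), "K" (3x3 intrinsics, pixels), "k1" (the pictures are not rectified: a ray, as slopes to the right and down, at radius r is drawn at 1 + k1 r^2 times it, then the intrinsics apply), "extrinsics" (4x4, takes a point from camera to world coordinates). Camera axes: x right, y up, looking along -z (the intrinsics and any distortion apply to the point x, -y, -z); pixel columns grow to the right and rows downward; lengths in m; the calibration is good to about 2 mm. A picture is of the moment at which its call begins. There is no depth.
- arm.sign_off(): hands the job in, once; it reports no verdict.
The state is a dict: "t": time; "qpos": joint angles; "qd": joint speeds; "joint_torque": joint torques, N m; "position": TCP position; "orientation": TCP orientation; "ft_force": force on the tool from outside, world axes, zero at the start; "torque": the same for the moment, N m; "opening": finger opening in m.
Only numpy, scipy, OpenCV 4.12 (cv2) and the standard library are available. Lean on these libraries where they do the work, as an engineer would, in place of code of your own. Each camera call takes 0.05 s, during which the arm holds its last target.

## Working session

There is one attempt and no reset: what is moved stays moved. The work goes in short steps, Python scripts to look and compute and a tool call to move; the robot and the scene stay as the last step left them, time stands still between calls to the robot, and variables do not carry over. Pictures are saved under pics/ and viewed, and the job is handed in when it is done.

Besides the shell and the picture viewer there is one more tool, called after "Request:" as a command line: name --argument value ..., lists and objects as JSON in quotes. play_rows: Moves the arm, as the interface text tells. Its arguments: {"type":"object","properties":{"steps":{"type":"string"},"claw":{"type":"number"},"force":{"type":"number"}},"required":["steps"]}

```bash
mkdir -p pics
cat > h.py <<'E'
import numpy as np,cv2,pickle
from bench import arm
def snap(n,tag):
    c=arm.capture(n); cv2.imwrite(f'pics/{tag}.png',c['frame']); pickle.dump(c,open(f'{tag}.pkl','wb')); return c
def ray(c,u,v):
    K=np.array(c['K']);E=np.array(c['extrinsics'])
    p=np.array([(u-K[0,2])/K[0,0],(v-K[1,2])/K[1,1]]);q=p.copy()
    for _ in range(30): q=p/(1+c['k1']*(q@q))
    return E[:3,3],E[:3,:3]@np.array([q[0],-q[1],-1])
def onz(c,u,v,z):
    o,d=ray(c,u,v); return o+d*(z-o[2])/d[2]
def proj(c,P):
    K=np.array(c['K']);E=np.array(c['extrinsics'])
    p=E[:3,:3].T@(np.array(P)-E[:3,3]); s=np.array([p[0],-p[1]])/-p[2]; s=s*(1+c['k1']*(s@s))
    return s[0]*K[0,0]+K[0,2],s[1]*K[1,1]+K[1,2]
E
python3 - <<'E'
from h import *
for n in ['scene','side','wrist']:
    c=snap(n,n+'0'); print(n,np.round(c['extrinsics'],3).tolist())
s=arm.observe(); print(s['t'],s['position'],s['orientation'],s['ft_force'],s['opening'])
E
```

```text
scene [[-0.517, -0.561, 0.647, 1.224], [0.856, -0.335, 0.394, 0.397], [-0.005, 0.757, 0.653, 0.762], [0.0, 0.0, 0.0, 1.0]]
side [[0.979, 0.154, -0.133, 0.359], [-0.203, 0.725, -0.658, -0.863], [-0.005, 0.671, 0.741, 1.055], [0.0, 0.0, 0.0, 1.0]]
wrist [[1.0, -0.001, 0.001, 0.626], [0.001, 0.965, 0.261, 0.065], [-0.002, -0.261, 0.965, 0.374], [0.0, 0.0, 0.0, 1.0]]
0.15 [6.24650210e-01 3.75038750e-06 2.30731886e-01] [[ 7.24469130e-06  9.99999459e-01 -1.03983380e-03]
 [ 1.00000000e+00 -7.26026706e-06 -1.49753102e-05]
 [-1.49828515e-05 -1.03983369e-03 -9.99999459e-01]] [ 0.46180767 -0.22278863  0.3664221 ] 0.08569096549854023
```

View pics/scene0.png

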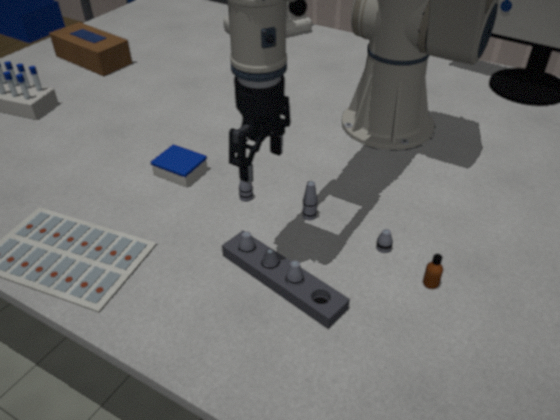

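View pics/side0.png

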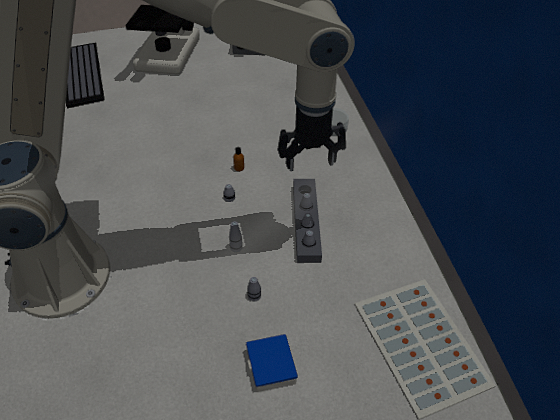

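View pics/wrist0.png

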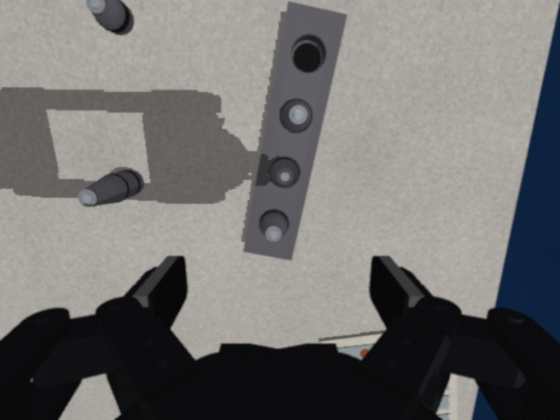

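The scene picture shows the tall candidate at about (311,197), another objective at (246,188) partly behind a finger, and the short one at (385,240). The empty well is at (321,296). In the wrist view the candidate's nose is at (88,197) and the well at (308,54). I'll check these by triangulating.

Run:
```python
from h import *
L=lambda t:pickle.load(open(t+'.pkl','rb'))
s,d,w=L('scene0'),L('side0'),L('wrist0')
def crop(c,x,y,hw,hh,k): return cv2.resize(c['frame'][y-hh:y+hh,x-hw:x+hw],None,fx=k,fy=k,interpolation=cv2.INTER_CUBIC)
a=np.vstack([np.hstack([crop(s,311,197,32,24,6),crop(s,246,188,32,24,6)]),np.hstack([crop(d,235,235,32,24,6),crop(d,254,288,32,24,6)])])
cv2.imwrite('pics/z1.png',a)
b=np.vstack([np.hstack([crop(w,88,190,64,48,3),crop(w,308,54,64,48,3)]),np.hstack([crop(s,321,296,32,24,6),crop(d,305,189,32,24,6)])])
cv2.imwrite('pics/z2.png',b)
```

```text
(no output)
```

View pics/z1.png

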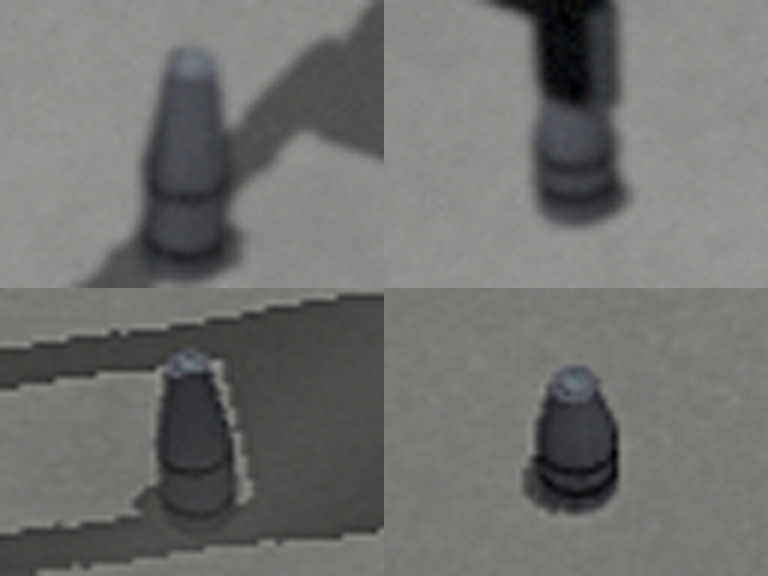

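View pics/z2.png

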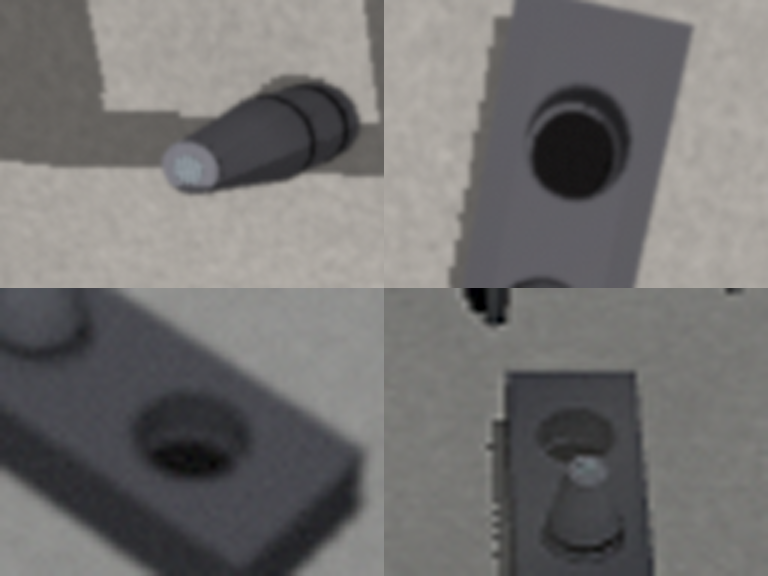

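The zooms show noses (long at scene (310.8,183.5), side (234.2,223.5), wrist (87.7,197.3)). The well mouth is at scene (321,296.8), side (305.2,189.4) and wrist (309,53).

Run:
```python
from h import *
L=lambda t:pickle.load(open(t+'.pkl','rb'))
C={k:L(k+'0') for k in ['scene','side','wrist']}
def tri(o):
    A=np.zeros((3,3));b=np.zeros(3)
    for k,(u,v) in o.items():
        p,d=ray(C[k],u,v);d/=np.linalg.norm(d);M=np.eye(3)-np.outer(d,d);A+=M;b+=M@p
    return np.linalg.solve(A,b)
for n,o,z in [('long',dict(scene=(310.8,183.5),side=(234.2,223.5),wrist=(87.7,197.3)),.09),
 ('well',dict(scene=(321,296.8),side=(305.2,189.4),wrist=(309,53)),.03),
 ('middle',dict(side=(253.7,279.8)),.065)]:
    if len(o)>1:print(n,'tri',tri(o).round(4))
    for k,uv in o.items(): print('  ',k,onz(C[k],*uv,z).round(4))
# seated noses & short approx
for n,k,uv,z in [('short','side',(229,187),.045),('bottle','side',(238,150),.075)]+[(f'seat{i}','wrist',uv,.065) for i,uv in enumerate([(298,115),(285,176),(274,232)])]: print(n,onz(C[k],*uv,z).round(3))
# long base
print('longbase side',onz(C['side'],236,249,0).round(3), 'scene',onz(C['scene'],310,217,0).round(3))
```

```text
long tri [4.421e-01 2.000e-04 8.690e-02]
   scene [0.4435 0.0035 0.09  ]
   side [ 0.4429 -0.0039  0.09  ]
   wrist [ 4.443e-01 -2.000e-04  9.000e-02]
well tri [0.6561 0.1388 0.0258]
   scene [0.6561 0.1415 0.03  ]
   side [0.6556 0.1317 0.03  ]
   wrist [0.657  0.1378 0.03  ]
   side [ 0.4612 -0.1587  0.065 ]
short [0.454 0.168 0.045]
bottle [0.498 0.278 0.075]
seat0 [0.645 0.076 0.065]
seat1 [0.633 0.017 0.065]
seat2 [ 0.621 -0.044  0.065]
longbase side [ 0.441 -0.01   0.   ] scene [0.445 0.006 0.   ]
```

Triangulation gives the long nose at about (0.4435, 0, 0.087–0.09), which confirms the 90 mm one. The well mouth comes out at about (0.656, 0.138), in line with the 62 mm pitch of the seated noses. I'll shut the fingers and move across at height.

Request:
play_rows --steps "0 -2 0 0 0 0; 0 -6 0 0 0 0; 0 -11 0 0 0 0; 0 -16 0 0 0 0; 0 -18.1 0 0 0 0" --claw 0

```text
t: 0.78
position: [0.4411, 0.0, 0.2309]
orientation: [[-0.0, 1.0, -0.002], [1.0, 0.0, -0.0], [-0.0, -0.002, -1.0]]
ft_force: [-0.3, -0.6, 0.9]
opening: 0.0002
```

Request:
play_rows --steps "0 0 0 0 0 0; 0 0 1 0 0 0; 0 0 3 0 0 0; 0 0 4.5 0 0 0; 0 0 5 0 0 0"

```text
t: 1.4
position: [0.4438, -0.0, 0.1798]
orientation: [[0.0, 1.0, -0.002], [1.0, -0.0, -0.0], [-0.0, -0.002, -1.0]]
ft_force: [-0.8, 0.3, -0.4]
opening: 0.0002
```

Run:
```python
from h import *
s=arm.observe(); print(s['t'],s['position'].round(4),s['opening'])
for n in ['scene','side','wrist']: snap(n,n+'1')
C=[cv2.imread(f'pics/{n}1.png') for n in ['wrist','side','scene']]
cv2.imwrite('pics/w1.png',np.vstack([np.hstack([cv2.resize(C[0],(400,300)),np.zeros((300,400,3),np.uint8)]),np.hstack([cv2.resize(C[1][160:280,155:315],(400,300)),cv2.resize(C[2][110:230,230:390],(400,300))])]))
```

```text
1.4 [ 0.4438 -0.      0.1798] 0.00019064549149835867
```

View pics/w1.png

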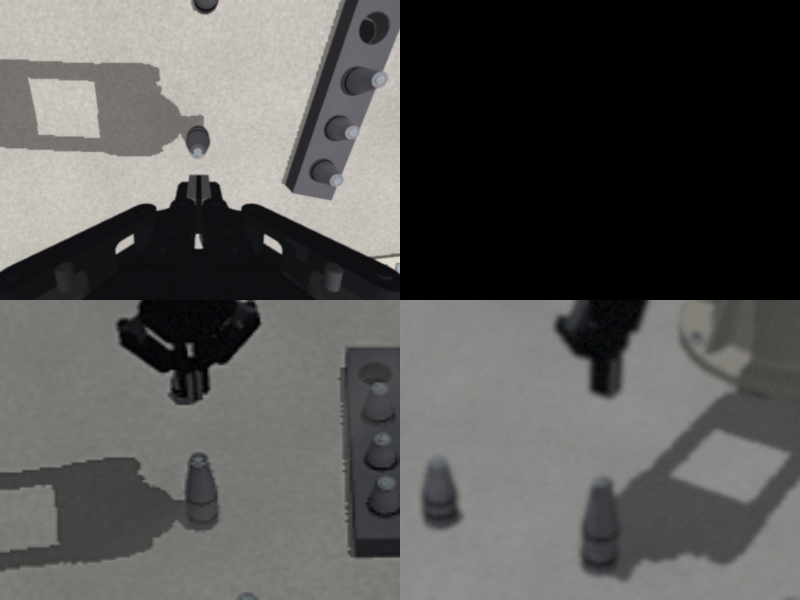

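The wrist picture shows the closed fingertips and the nose just beyond them, at about (277,214) full size. The other two views show the tip above the tall objective. I'll re-measure from this wrist view and compare with the fingertip in each camera.

Run:
```python
from h import *
c=pickle.load(open('wrist1.pkl','rb'));f=c['frame']
g=cv2.cvtColor(f,cv2.COLOR_BGR2GRAY)
cv2.imwrite('pics/z3.png',cv2.resize(f[160:280,200:360],None,fx=5,fy=5,interpolation=cv2.INTER_NEAREST))
cs={n:pickle.load(open(n+'1.pkl','rb')) for n in ['scene','side','wrist']}
for n,k in cs.items(): print(n,'tip',np.round(proj(k,(.4438,0,.1798)),1),'nose',np.round(proj(k,(.4435,0,.09)),1))
print(onz(c,277,214,.09))
cv2.imwrite('pics/z4.png',np.hstack([cv2.resize(cs['side']['frame'][175:235,200:260],None,fx=6,fy=6),cv2.resize(cs['scene']['frame'][130:190,280:340],None,fx=6,fy=6)]))
```

```text
scene tip [310.8 146.8] nose [309.3 183. ]
side tip [232.2 196.1] nose [234.2 222.3]
wrist tip [275.5 258.5] nose [276.2 211.5]
[ 0.444142   -0.00208683  0.09      ]
```

View pics/z3.png

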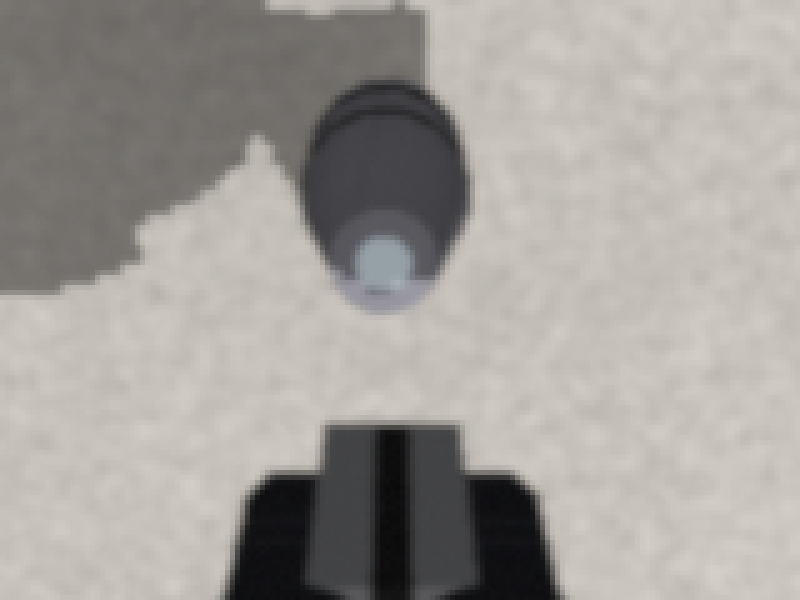

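View pics/z4.png

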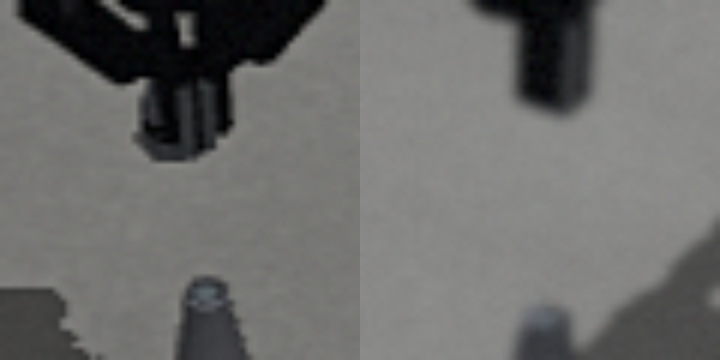

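The nose centre measures (276.7,212.4) against a predicted (276.2,211.5), so the tip is within 1 mm sideways. Now I'll descend 6.5 cm to leave about 25 mm under the tips, and hold.

Request:
play_rows --steps "0 0 1 0 0 0; 0 0 3 0 0 0; 0 0 5 0 0 0; 0 0 6.2 0 0 0; 0 0 6.5 0 0 0"

```text
t: 2.17
position: [0.4437, -0.0, 0.1157]
orientation: [[0.0, 1.0, -0.001], [1.0, -0.0, 0.0], [0.0, -0.001, -1.0]]
ft_force: [0.7, 0.5, 0.3]
opening: -0.0002
```

Request:
play_rows --steps "0 0 0 0 0 0; 0 0 0 0 0 0; 0 0 0 0 0 0; 0 0 0 0 0 0; 0 0 0 0 0 0"

```text
t: 2.8
position: [0.444, 0.0, 0.1164]
orientation: [[0.0, 1.0, 0.0], [1.0, -0.0, 0.0], [0.0, 0.0, -1.0]]
ft_force: [0.4, 0.3, -0.3]
opening: -0.0001
```

Run:
```python
from h import *
C=[snap(n,n+'2')['frame'] for n in ['wrist','side','scene']]
cv2.imwrite('pics/w2.png',np.hstack([cv2.resize(C[0][160:280,200:360],(260,195)),cv2.resize(C[1][175:265,175:295],(260,195)),cv2.resize(C[2][130:220,250:370],(260,195))]))
```

```text
(no output)
```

View pics/w2.png

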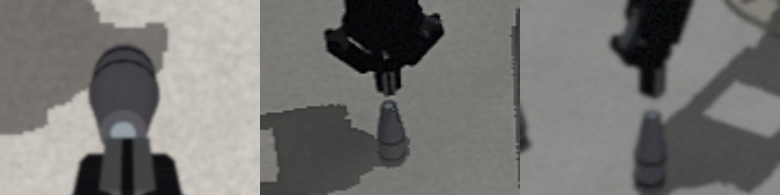

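All three views show the tip centred over the nose with a visible gap. I'll keep holding.

Request:
play_rows --steps "0 0 0 0 0 0; 0 0 0 0 0 0; 0 0 0 0 0 0; 0 0 0 0 0 0; 0 0 0 0 0 0"

```text
t: 3.58
position: [0.444, -0.0, 0.1163]
orientation: [[0.0, 1.0, -0.0], [1.0, -0.0, 0.0], [0.0, -0.0, -1.0]]
ft_force: [-0.9, -0.3, -0.3]
opening: -0.0002
```

Request:
play_rows --steps "0 0 0 0 0 0; 0 0 0 0 0 0; 0 0 0 0 0 0; 0 0 0 0 0 0; 0 0 0 0 0 0"

```text
t: 4.2
position: [0.444, -0.0, 0.1163]
orientation: [[0.0, 1.0, -0.0], [1.0, -0.0, -0.0], [-0.0, -0.0, -1.0]]
ft_force: [-0.7, 0.6, 0.3]
opening: 0.0004
```

Request:
play_rows --steps "0 0 0 0 0 0; 0 0 0 0 0 0; 0 0 0 0 0 0; 0 0 0 0 0 0; 0 0 0 0 0 0"

```text
t: 4.82
position: [0.444, 0.0, 0.1163]
orientation: [[-0.0, 1.0, 0.0], [1.0, 0.0, 0.0], [0.0, 0.0, -1.0]]
ft_force: [-0.4, -0.2, 0.3]
opening: -0.0
```

Request:
play_rows --steps "0 0 -1 0 0 0; 0 0 -3 0 0 0; 0 0 -5.5 0 0 0; 0 0 -7 0 0 0; 0 0 -7.5 0 0 0"

```text
t: 5.45
position: [0.4445, 0.0, 0.1923]
orientation: [[0.0, 1.0, 0.002], [1.0, -0.0, 0.0], [0.0, 0.002, -1.0]]
ft_force: [-0.3, 0.8, -0.2]
opening: 0.0004
```

Request:
play_rows --steps "1.5 2.5 0 0 0 0; 4 6 0 0 0 0; 7 11 0 0 0 0; 10 16 0 0 0 0; 12 19 0 0 0 0"

```text
t: 6.08
position: [0.6357, 0.1214, 0.1902]
orientation: [[-0.001, 1.0, -0.001], [1.0, 0.001, -0.0], [-0.0, -0.001, -1.0]]
ft_force: [-0.4, 0.4, -0.1]
opening: -0.0001
```

Request:
play_rows --steps "1 1.5 0 0 0 0; 1.8 2.2 0 0 0 0; 1.8 2.2 0 0 0 0; 1.8 2.2 0 0 0 0; 1.8 2.2 0 0 0 0"

```text
t: 6.7
position: [0.6555, 0.1375, 0.1915]
orientation: [[0.0, 1.0, -0.0], [1.0, -0.0, -0.0], [-0.0, -0.0, -1.0]]
ft_force: [0.3, 0.1, 0.6]
opening: -0.0002
```

Run:
```python
from h import *
c=snap('wrist','wrist3');print(arm.observe()['position'],np.round(proj(c,(.656,.138,.03)),1))
cv2.imwrite('pics/z5.png',cv2.resize(c['frame'][140:320,160:400],(720,540)))
```

```text
[0.65564885 0.13751855 0.19149721] [277.4 192.4]
```

View pics/z5.png

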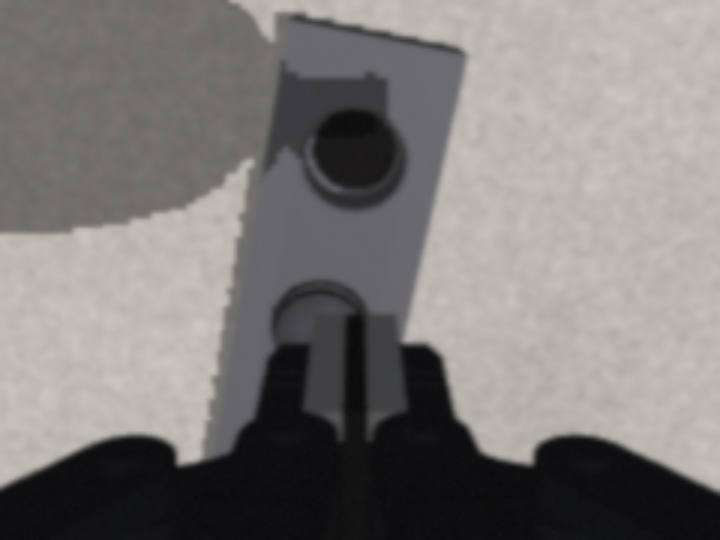

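The mouth centre is at (278.3,193) against a predicted (277.4,192.4), so it is within 1 mm. I'll descend 13.5 cm and hold.

Request:
play_rows --steps "0 0 1.5 0 0 0; 0 0 4.5 0 0 0; 0 0 7.5 0 0 0; 0 0 9.5 0 0 0; 0 0 10 0 0 0"

```text
t: 7.38
position: [0.655, 0.1377, 0.0895]
orientation: [[0.0, 1.0, -0.003], [1.0, -0.0, -0.001], [-0.001, -0.003, -1.0]]
ft_force: [0.7, -0.2, 0.6]
opening: 0.0003
```

Request:
play_rows --steps "0 0 1 0 0 0; 0 0 2 0 0 0; 0 0 3 0 0 0; 0 0 3.5 0 0 0; 0 0 3.5 0 0 0"

```text
t: 8.0
position: [0.6557, 0.1379, 0.0559]
orientation: [[-0.0, 1.0, -0.001], [1.0, 0.0, -0.0], [-0.0, -0.001, -1.0]]
ft_force: [0.4, -0.2, 0.2]
opening: 0.0
```

Run:
```python
from h import *
C=[snap(n,n+'4')['frame'] for n in ['wrist','side','scene']]
cv2.imwrite('pics/w4.png',np.hstack([cv2.resize(C[0][140:320,160:400],(260,195)),cv2.resize(C[1][135:225,245:365],(260,195)),cv2.resize(C[2][230:320,250:370],(260,195))]))
```

```text
(no output)
```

View pics/w4.png

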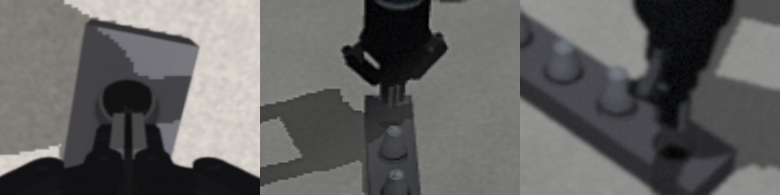

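The tips are over the well mouth, clear of the block and of the neighbouring objective. I'll hold, then rise.

Request:
play_rows --steps "0 0 0 0 0 0; 0 0 0 0 0 0; 0 0 0 0 0 0; 0 0 0 0 0 0; 0 0 0 0 0 0"

```text
t: 8.78
position: [0.656, 0.138, 0.0563]
orientation: [[0.0, 1.0, -0.0], [1.0, -0.0, -0.0], [-0.0, -0.0, -1.0]]
ft_force: [-0.7, 0.1, -0.5]
opening: 0.0
```

Request:
play_rows --steps "0 0 0 0 0 0; 0 0 0 0 0 0; 0 0 0 0 0 0; 0 0 0 0 0 0; 0 0 0 0 0 0"

```text
t: 9.4
position: [0.656, 0.138, 0.0563]
orientation: [[0.0, 1.0, -0.0], [1.0, -0.0, -0.0], [-0.0, -0.0, -1.0]]
ft_force: [-0.3, -0.1, 0.2]
opening: 0.0001
```

Request:
play_rows --steps "0 0 0 0 0 0; 0 0 0 0 0 0; 0 0 0 0 0 0; 0 0 0 0 0 0; 0 0 0 0 0 0"

```text
t: 10.02
position: [0.656, 0.138, 0.0563]
orientation: [[-0.0, 1.0, 0.0], [1.0, 0.0, 0.0], [0.0, 0.0, -1.0]]
ft_force: [-0.2, -1.0, 1.0]
opening: 0.0001
```

Request:
play_rows --steps "0 0 0 0 0 0; 0 0 0 0 0 0; 0 0 0 0 0 0; 0 0 0 0 0 0; 0 0 0 0 0 0"

```text
t: 10.65
position: [0.656, 0.138, 0.0563]
orientation: [[-0.0, 1.0, 0.0], [1.0, 0.0, -0.0], [-0.0, 0.0, -1.0]]
ft_force: [0.5, 0.2, -0.1]
opening: 0.0003
```

Request:
play_rows --steps "0 0 -1.5 0 0 0; 0 0 -4.5 0 0 0; 0 0 -8 0 0 0; 0 0 -11.5 0 0 0; 0 0 -14 0 0 0"

```text
t: 11.28
position: [0.6567, 0.1381, 0.1994]
orientation: [[0.0, 1.0, 0.003], [1.0, -0.0, 0.001], [0.001, 0.003, -1.0]]
ft_force: [0.3, 0.6, -0.4]
opening: -0.0001
```

Request:
play_rows --steps "0 0 -3 0 0 0; 0 0 -5 0 0 0; 0 0 -6 0 0 0; 0 0 -6 0 0 0; 0 0 -6 0 0 0"

```text
t: 11.9
position: [0.6554, 0.1379, 0.2551]
orientation: [[0.0, 1.0, -0.002], [1.0, -0.0, -0.0], [-0.0, -0.002, -1.0]]
ft_force: [-0.2, -0.3, -0.7]
opening: 0.0
```

Request:
play_rows --steps "0 0 0 0 0 0; 0 0 0 0 0 0; 0 0 0 0 0 0; 0 0 0 0 0 0; 0 0 0 0 0 0"

```text
t: 12.52
position: [0.656, 0.138, 0.2563]
orientation: [[-0.0, 1.0, 0.0], [1.0, 0.0, -0.0], [-0.0, 0.0, -1.0]]
ft_force: [0.5, -0.2, -0.2]
opening: -0.0001
```

Run:
```python
from h import *
C=[snap(n,n+'5')['frame'] for n in ['side','scene']]
cv2.imwrite('pics/w5.png',np.hstack([cv2.resize(x,(400,300)) for x in C]))
s=arm.observe();print(s['t'],s['position'],s['qd'])
```

```text
12.625 [0.6559992  0.13798676 0.25629897] [-0.01283879 -0.04875829  0.02861025 -0.01557466  0.02722381  0.01440679]
```

View pics/w5.png

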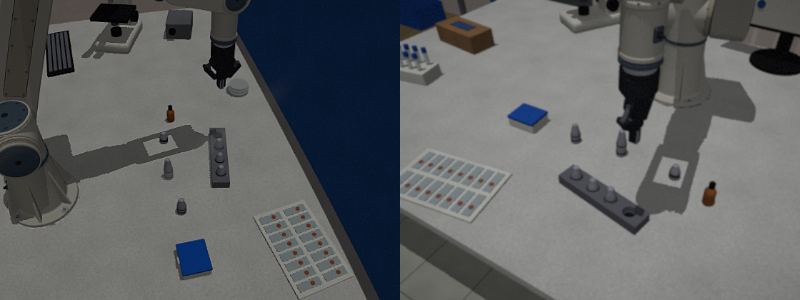

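Everything stands where it was, and the hand is up at 25.6 cm.

```bash
python3 -c "
from bench import arm
print(arm.sign_off())"
```

```text
the job is handed in; nothing more can be done
None
```

I pointed at the longest free objective and then at the empty well, raised the hand and handed the job in at about 12.6 s. No verdict was reported.

- **Long objective:** with the fingers shut, I held about 26 mm over its nose, at (0.444, 0.000), for roughly 2.7 s. Triangulation put the nose 87 mm above the bench, which matches the 90 mm objective.
- **Empty well:** I held about 26 mm over its mouth, at (0.656, 0.138), for roughly 2.7 s.
- **Finish:** the fingertips ended 25.6 cm above the bench.

**Checks:**
- The wrist-camera views taken before each descent agreed with the target positions to about 1 mm.
- The force readings stayed within noise, at most about 1 N on any axis.
- The final pictures, judged by eye, show everything upright in its place.

**Disagreement:** the scene and side cameras differed from each other by 7–10 mm in y. I used the wrist view, which fell between them. It also matched the 62 mm well spacing.

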